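# Hang the offset L-bracket level on the drying stand

### The job

Hang the green L-shaped bracket on the pin of the red drying stand by the one hole from which it will hang level, and slide it back along the pin until it rests against the yellow collar. Somebody has clamped the pin at a height of their own, so find it by feel, and go gently: neither you nor the bracket may lean hard on the stand. Let the bracket hang still, and leave the jar, the tape and the grey tub where they are.

Things in the scene. Friction and masses are not known exactly. Their poses are not given: they have to be found in the camera images.
- bracket: Green L-shaped bracket, loose, 0.30 to 0.45 kg, standing on its steel foot. Origin: centre of the foot's underside; z up. A flat plastic plate 8 mm thick (along x, centred on x = 0) in the y-z plane. Leg: y -25 to +25, z 12 to 102 mm. Arm: y -140 to +25, z 102 to 172 mm. Steel foot: 40 mm (x) by 60 mm (y), z 0 to 12 mm. It hangs level with its z vertical; either face may look to the stand.
- top_edge (a point): Point on the arm's free top edge, at y = -57 mm (mid-length), z = 172 mm of the bracket; axes as the bracket's. The edge can be pinched from above anywhere (8 mm wide along x). Balance of the bracket: the plastic plate is 43.6 percent of the weight and the foot 56.4 percent, each uniform, so the centre of mass follows from the sizes.
- hole1 (a point): Centre of hole1. Five round through holes, 16 mm in diameter, axes along the bracket's x, lie in a row in the arm, all at z = 124 mm (48 mm under the top edge), 24 mm apart. hole1 is the one above the leg, at y = +6 mm.
- hole2 (a point): Centre of hole2, at y = -18 mm, z = 124 mm of the bracket.
- hole3 (a point): Centre of hole3, at y = -42 mm, z = 124 mm of the bracket.
- hole4 (a point): Centre of hole4, at y = -66 mm, z = 124 mm of the bracket.
- hole5 (a point): Centre of hole5, at y = -90 mm, z = 124 mm of the bracket; the hole nearest the arm's free end.
- stand: Red drying stand, fixed. Origin: on the bench under the middle of its post, z up. Foot plate: x -60 to +100, y -80 to +80 mm, 12 mm thick. Red post 32 mm square, 197 mm tall; in it an aluminium riser 22 mm square, its top 8 mm above the pin's centre line. The pin gives 1 mm downwards per 4 N; no part may be pressed with over 20 N.
- under_pin (a point): Point on the bench at x = -92 mm, y = 0 of the stand (axes as the stand's), below the middle of the pin's free length. The level steel pin, 8 mm in diameter, runs from the riser along the stand's -x at y = 0. Its centre line is 220 to 250 mm above the bench, not measured, different each time. Straight to x = -118 mm, then turned up: the tip, x = -125 to -129 mm, reaches 8 mm above the centre line.
- under_collar (a point): Point on the bench at x = -60 mm, y = 0 of the stand, below the outer face of the yellow collar (20 mm in diameter, a springy bumper on the pin, giving 1 mm per 4 N). A bracket resting against it has the middle of its plate at x = -64 mm of the stand.
- glue: White jar with an orange lid, 56 mm in diameter, 70 mm tall, loose bystander; origin at the centre of its underside.
- tape: Blue roll of tape lying flat, 90 mm in diameter, 25 mm high, loose bystander; origin at the centre of its underside.
- tub: Grey open tub, 120 mm (its x) by 160 mm (its y) and 60 mm high, loose bystander; origin at the centre of its underside.

How it is judged:
At the end, for the whole second after the job is handed in: The bracket hangs from the stand's pin through the hole that balances it (hole centre within 8 mm of the pin sideways, 208 to 254 mm above the bench), upright within 0.1 rad, its plate within 6 mm of resting against the collar, its weight on the stand, at rest and released (angle between bracket's own z axis and vertical below 0.1 rad and y of hole2 in the frame of stand between -0.008 and 0.008 m and x of hole2 in the frame of stand between -0.07 and -0.058 m and height (world z) of hole2 between 0.208 and 0.254 m and contact force between bracket and stand above 1.5 N and linear speed of bracket below 0.03 m/s and angular speed of bracket below 0.2 rad/s); the robot touches nothing.
It fails at once if the bracket pressed or struck the stand with more than 20 N (contact force between bracket and stand above 20 N).
It fails at once if the robot pressed the stand with more than 20 N (contact force between any of the fingers, the arm and stand above 20 N).
It fails at once if a bystander was moved (distance of any of glue, tape, tub from where it was at the start of the episode above 0.03 m).
It also fails if it takes over 61 s, if anything falls off the work surface, if the arm or the gripper's body presses on something with over 40 N, if the wrist force passes 120 N, or if a joint passes its speed limit or range.

### The arm

A 7-joint arm with a two-finger parallel gripper is mounted at the origin on the work surface. World frame = base frame: x ahead of the robot, y to its left, z up, the work surface at z = 0. Lengths are in m, angles in rad, forces in N, time in s.
With the tool pointing down it reaches from about 0.35 to 0.9 m from the base axis. Payload 19.9 kg.
Tool frame: the origin (TCP) lies midway between the tips of the shut fingers; the grasp point (between the pads) lies 19 mm behind it; z points along the fingers, y is the direction in which the jaws open and shut (so a half turn about z gives the same grasp; the last joint's range is limited). The gripper opens to 85 mm and grips with 20 to 120 N. Pads are 22 mm wide; open, the fingers measure 114 mm over their backs; the gripper's body (76 mm by 85 mm) begins 54 mm behind the grasp point. The pads swing forward as they close: fully open they stand 13 mm farther back than shut.
Start: joints at [1.107, 0.417, -0.01, 1.614, 0.005, 1.111, -0.053], TCP at [0.256, -0.57, 0.208] pointing down, gripper open.
Joint ranges: [-2.81, 2.81], [-0.39, 2.02], [-1.27, 1.25], [0.06, 2.57], [-1.19, 4.33], [0.19, 2], [-2.82, 2.82]. Speed limits (rad/s): [1.89, 1.89, 2.39, 2.39, 3.01, 3.01, 3.01].

### API

Orientations are given as a rotation vector (axis times angle).
In Python, from station import readout, vision, job_done gives the robot as it stands.
- The arm moves only by the tool move_arm, never from a script. Its argument "moves" is one flat list of numbers, 7 for each row, row after row: the shift along the tool's x, y, z in cm, then the turn, a rotation vector about the tool's x, y, z in degrees, then the finger opening in cm, from 0 to 8.54. A call has 1 to 20 rows; each row shifts and turns the commanded pose from where the row before left it, along the tool's axes as they then stand; what a row does not reach is not made up. A row lasts 1/8 s, in which the tool goes at most 62.5 mm and 10.7 degrees, less where a joint would pass 70% of its speed; a pose out of reach is approached as far as the arm can. A call is refused whole if a number of a shift passes 6.25 or a number of a turn 10.7, either way. A call with a gripper value outside its range is refused whole. The fingers move at their own pace and stop on an object; "force" is the grip in N (left out, the last holds). Time passes only in rows, so rows that do not move let the fingers close. It gives the time, the measured TCP pose, the force and the opening at its end, in the units of the state.
- readout.get_obs(): the state, without advancing time (a new reading comes with each control period).
- vision.camera(name): name is "side" or "top"; returns (picture, depth): 384x512x3 uint8, red, green, blue; 384x512 float32, m along the optical axis (not along the pixel's ray), 0 where there is no reading.
- vision.camera_model(name): a dict with "vfov" (degrees; the focal length in pixels is half the picture's height over the tangent of half this angle, whatever the lens; pixels are square), "cx", "cy" (the principal point, pixels), "R" (3x3) and "t" (3): a world point X has camera coordinates R X + t. Camera axes: x right, y down, z forward; pixel columns grow to the right and rows downward; lengths in m; the calibration is good to about 2 mm. A picture is of the moment at which its call begins. camera_model takes no time and is no camera call.
- job_done(): hands the job in, once; it reports no verdict.
The state is a dict: "t": time; "joints": joint angles; "joint_velocities": joint speeds; "tau": joint torques, N m; "tool_pos": TCP position; "eef_rot": TCP orientation; "ft_force": force on the tool from outside, world axes, zero at the start; "wrist_torque": the same for the moment, N m; "grip_width": opening from 0.0 (shut) to 1.0 (fully open).
Only numpy, scipy, OpenCV 4.12 (cv2) and the standard library are available. Lean on these libraries where they do the work, as an engineer would, in place of code of your own. Each camera call takes 0.05 s, during which the arm holds its last target. There are 200 camera calls.

## Working session

There is one attempt and no reset: what is moved stays moved. The work goes in short steps, Python scripts to look and compute and a tool call to move; the robot and the scene stay as the last step left them, time stands still between calls to the robot, and variables do not carry over. Pictures are saved under pics/ and viewed, about 8 in all and at most 12, crops included, and the job is handed in when it is done.

Besides the shell and the picture viewer there is one more tool, called as a command line: name --argument value ..., lists and objects as JSON in quotes. move_arm: Moves the arm, as the interface text tells. Its arguments: {"type":"object","properties":{"moves":{"type":"array"},"force":{"type":"number"}},"required":["moves"]}

```bash
mkdir -p pics
cat > h.py <<'E'
import numpy as np, cv2
from scipy.spatial.transform import Rotation as Ro
from station import readout, vision, job_done
def cam(n):
    p,d=vision.camera(n); m=vision.camera_model(n); return p,d,m
def pts(d,m):
    h,w=d.shape; f=h/2/np.tan(np.radians(m['vfov'])/2)
    v,u=np.mgrid[:h,:w]; c=np.stack([(u-m['cx'])/f*d,(v-m['cy'])/f*d,d],-1)
    return (c-np.array(m['t']))@np.array(m['R'])   # R^T(c-t)
def save(n,p,s=1): cv2.imwrite('pics/'+n,cv2.resize(p[...,::-1],None,fx=s,fy=s,interpolation=cv2.INTER_CUBIC))
E
python3 - <<'E'
from h import *
ps=[]
for n in('top','side'):
    p,d,m=cam(n); ps.append(p); np.savez(n+'.npz',p=p,d=d)
    print(n,{k:np.round(v,3).tolist() for k,v in m.items()})
    X=pts(d,m); hsv=cv2.cvtColor(p,cv2.COLOR_RGB2HSV)
    for c,(a,b) in dict(red=(0,6),orange=(7,20),yellow=(22,35),green=(40,85),blue=(95,130)).items():
        k=(hsv[...,0]>=a)&(hsv[...,0]<=b)&(hsv[...,1]>120)&(hsv[...,2]>50)&(d>0)
        if k.sum()>20: print(c,k.sum(),np.argwhere(k).mean(0)[::-1].round(),np.percentile(X[k],[1,50,99],axis=0).round(3).tolist())
o=readout.get_obs();print({k:np.round(v,3).tolist() for k,v in o.items()})
save('a_top.png',ps[0],1.5);save('a_side.png',ps[1],1.5)
E
```

```text
top {'vfov': 52.085, 'cx': 257.22, 'cy': 196.777, 'R': [[-0.029, -0.999, 0.014], [-0.985, 0.026, -0.169], [0.169, -0.018, -0.985]], 't': [-0.007, 0.571, 0.785]}
red 106 [109. 168.] [[0.591, 0.233, 0.188], [0.602, 0.238, 0.197], [0.622, 0.251, 0.2]]
orange 469 [212. 275.] [[0.388, 0.05, 0.067], [0.411, 0.073, 0.07], [0.433, 0.096, 0.073]]
yellow 89 [ 99. 194.] [[0.546, 0.234, 0.215], [0.552, 0.24, 0.229], [0.559, 0.252, 0.233]]
blue 572 [274. 151.] [[0.638, -0.104, 0.016], [0.679, -0.063, 0.025], [0.721, -0.023, 0.028]]
side {'vfov': 56.501, 'cx': 250.357, 'cy': 191.112, 'R': [[0.977, -0.215, -0.01], [-0.123, -0.519, -0.846], [0.177, 0.828, -0.533]], 't': [-0.53, 0.166, 0.767]}
red 25922 [198.  76.] [[-0.721, 0.234, -0.52], [0.681, 1.95, -0.092], [1.676, 1.971, 0.337]]
orange 1885 [151. 123.] [[-0.138, 0.049, -0.271], [0.257, 1.262, -0.131], [0.957, 1.959, 0.241]]
yellow 127 [130. 111.] [[-0.084, 0.234, -0.355], [0.122, 0.6, 0.14], [0.838, 1.952, 0.23]]
green 322 [182.  46.] [[-0.383, -0.23, 0.171], [0.533, 1.464, 0.259], [0.996, 1.48, 0.262]]
blue 447 [315. 234.] [[0.638, -0.108, -0.001], [0.679, -0.07, 0.024], [0.723, -0.012, 0.026]]
{'t': 0.1, 'joints': [1.108, 0.418, -0.01, 1.614, 0.005, 1.111, -0.053], 'joint_velocities': [-0.001, -0.003, 0.003, -0.001, -0.001, -0.001, 0.0], 'tau': [0.001, -86.583, 0.68, -43.564, 0.019, 0.005, 0.0], 'tool_pos': [0.256, -0.57, 0.207], 'eef_rot': [-3.071, -0.657, 0.001], 'ft_force': [-0.015, -1.245, -0.088], 'wrist_torque': [-0.002, 0.041, 0.004], 'grip_width': 1.0}
```

View pics/a_top.png

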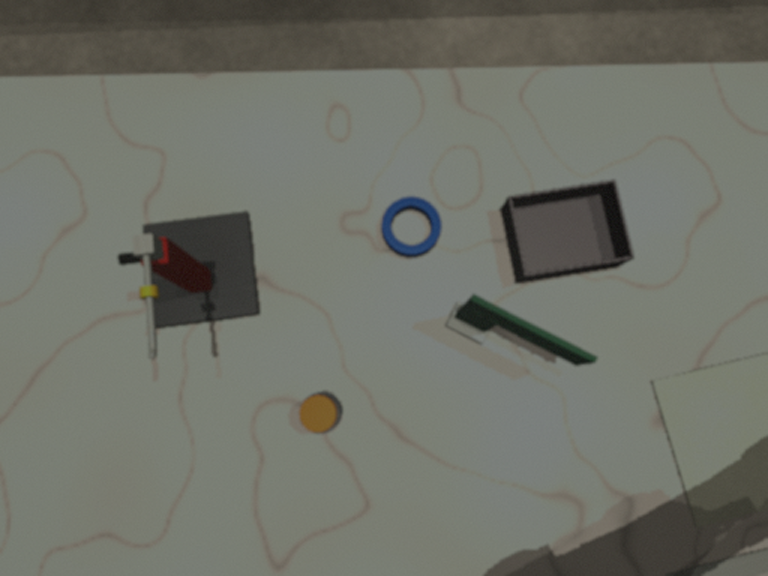

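View pics/a_side.png

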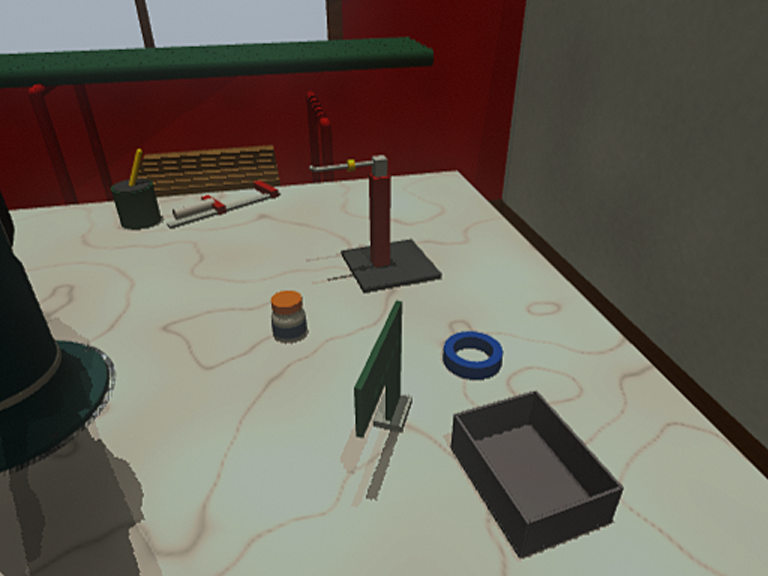

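The top view shows the bracket edge running from (313,198) to (395,239) in native pixels. The pin runs from (97,163) out to (102,238), along roughly world −x. The mass split puts the balance at y = −18 mm, so hole2 is the one. Next I'll fit both objects in the saved depth.

Run:
```python
from h import *
z=np.load('top.npz');p,d=z['p'],z['d'];m=vision.camera_model('top');X=pts(d,m)
v,u=np.mgrid[:384,:512]
def line(k,name):
    q=X[k];c=q.mean(0);s=np.linalg.svd(q-c)[2][0];t=(q-c)@s
    print(name,k.sum(),'c',c.round(4),'dir',s.round(3),'ends',(c+s*t.min()).round(4),(c+s*t.max()).round(4),'yaw',np.degrees(np.arctan2(s[1],s[0])).round(1),'z pct',np.percentile(q[:,2],[5,50,95]).round(4))
    return q
box=(u>290)&(u<410)&(v>185)&(v<250)&(d>0)
k=box&(X[...,2]>.164)&(X[...,2]<.182); line(k,'edge')
pin=(u>80)&(u<115)&(v>150)&(v<245)&(d>0)&(X[...,2]>.205)
q=line(pin&(v>200)&(v<232),'pin free'); 
line(pin&(v>=190)&(v<=199),'collar')
k=pin&(v<172)&(X[...,2]>.215);q=X[k];print('riser',k.sum(),np.percentile(q,[2,50,98],axis=0).round(4))
print('pin all',np.percentile(X[pin],[1,50,99],axis=0).round(4)); 
for r in range(152,244,5):
    kk=pin&(v==r); 
    if kk.sum(): print(r,kk.sum(),X[kk].mean(0).round(4))
fp=(u>95)&(u<175)&(v>140)&(v<220)&(abs(X[...,2]-.012)<.005)&(p.max(2)<90)
if fp.sum()>50: print('footplate',cv2.minAreaRect((X[fp][:,:2]*1000).astype(np.float32)),np.median(X[fp][:,2]))
b=(abs(X[...,2])<.01)&(d>0);print('bench z',np.median(X[b][:,2]))
print(Ro.from_rotvec(readout.get_obs()['eef_rot']).as_matrix().round(3))
```

```text
edge 495 c [ 0.5054 -0.1964  0.1716] dir [-0.487 -0.874  0.001] ends [ 0.5461 -0.1234  0.1716] [ 0.4657 -0.2677  0.1717] yaw -119.1 z pct [0.1664 0.172  0.1741]
pin free 159 c [0.5157 0.2391 0.2233] dir [-0.994 -0.112 -0.007] ends [0.541  0.242  0.2235] [0.4908 0.2363 0.2231] yaw -173.6 z pct [0.2201 0.2235 0.2256]
collar 119 c [0.5515 0.2421 0.2265] dir [ 0.095 -0.948 -0.303] ends [0.5506 0.2514 0.2295] [0.5524 0.2333 0.2237] yaw -84.3 z pct [0.2199 0.2275 0.2312]
riser 234 [[0.5936 0.2384 0.2168]
 [0.6046 0.2479 0.228 ]
 [0.6169 0.2602 0.2308]]
pin all [[0.4809 0.2336 0.2069]
 [0.5684 0.2423 0.2247]
 [0.6169 0.2601 0.2312]]
157 16 [0.6155 0.2487 0.2271]
162 17 [0.6072 0.2475 0.2255]
167 19 [0.5986 0.2463 0.2252]
172 7 [0.5917 0.2503 0.2186]
177 5 [0.5819 0.2465 0.2229]
182 5 [0.5732 0.246  0.2234]
187 5 [0.5647 0.2441 0.2233]
192 13 [0.5553 0.242  0.2278]
197 13 [0.5472 0.2423 0.226 ]
202 5 [0.5392 0.2414 0.2235]
207 5 [0.5308 0.241  0.2236]
212 6 [0.5225 0.2401 0.2231]
217 5 [0.5142 0.239  0.2228]
222 5 [0.5057 0.2382 0.2243]
227 5 [0.4976 0.2367 0.2231]
232 5 [0.4894 0.2365 0.2226]
237 5 [0.4809 0.236  0.2274]
footplate ((625.8062744140625, 250.3665771484375), (159.13720703125, 157.83493041992188), 6.201229095458984) 0.012123620885797307
bench z 0.00035683242288791047
[[ 0.912  0.409 -0.001]
 [ 0.409 -0.912  0.001]
 [-0.    -0.001 -1.   ]]
```

Both agree: stand yaw is about 6.2°, its origin is near (0.606, 0.248), and the pin centre is about 0.221 m by depth. The edge measures 165 mm long and 0.172 m high, as it should. Next I'll feel the pin with shut fingers.

move_arm --moves '[0, 0, -1.4, 0, 0, -10.3, 0, 0, 0, -1.4, 0, 0, -10.3, 0, 0, 0, -1.4, 0, 0, -10.3, 0, 0, 0, -1.4, 0, 0, -10.3, 0, 0, 0, -1.4, 0, 0, -10.3, 0, 0, 0, -1.4, 0, 0, -10.3, 0, 0, 0, -1.4, 0, 0, -10.3, 0]'

```text
t: 0.98
tool_pos: [0.2557, -0.5701, 0.3057]
eef_rot: [-2.089, -2.345, -0.0]
ft_force: [0.0, 0.5, -0.1]
grip_width: -0.001
```

move_arm --moves '[4.85, 2.15, 0, 0, 0, 0, 0, 4.85, 2.15, 0, 0, 0, 0, 0, 4.85, 2.15, 0, 0, 0, 0, 0, 4.85, 2.15, 0, 0, 0, 0, 0, 4.85, 2.15, 0, 0, 0, 0, 0, 4.85, 2.15, 0, 0, 0, 0, 0, 4.85, 2.15, 0, 0, 0, 0, 0, 4.85, 2.15, 0, 0, 0, 0, 0, 4.85, 2.15, 0, 0, 0, 0, 0, 4.85, 2.15, 0, 0, 0, 0, 0, 4.85, 2.15, 0, 0, 0, 0, 0, 4.85, 2.15, 0, 0, 0, 0, 0, 4.85, 2.15, 0, 0, 0, 0, 0, 4.85, 2.15, 0, 0, 0, 0, 0, 4.85, 2.15, 0, 0, 0, 0, 0, 4.85, 2.15, 0, 0, 0, 0, 0, 0, 0, 0, 0, 0, 0, 0]'

```text
t: 3.1
tool_pos: [0.5123, 0.2427, 0.3047]
eef_rot: [-2.088, -2.343, -0.0]
ft_force: [-0.4, 0.1, -0.8]
grip_width: 0.001
```

move_arm --moves '[-0.4, 0.2, 2.5, 0, 0, 0, 0, 0, 0, 2.5, 0, 0, 0, 0, 0, 0, 1.5, 0, 0, 0, 0, 0, 0, 0.5, 0, 0, 0, 0, 0, 0, 0, 0, 0, 0, 0, 0, 0, 0, 0, 0, 0, 0]'

```text
t: 3.85
tool_pos: [0.5158, 0.2351, 0.2363]
eef_rot: [2.096, 2.339, 0.001]
ft_force: [-1.1, 0.8, 0.3]
grip_width: 0.003
```

move_arm --moves '[0, 0, 0.2, 0, 0, 0, 0, 0, 0, 0.2, 0, 0, 0, 0, 0, 0, 0, 0, 0, 0, 0]'

```text
t: 4.22
tool_pos: [0.5155, 0.2349, 0.2315]
eef_rot: [-2.097, -2.339, 0.0]
ft_force: [0.4, -0.8, -0.4]
grip_width: -0.0
```

move_arm --moves '[0, 0, 0.2, 0, 0, 0, 0, 0, 0, 0.1, 0, 0, 0, 0, 0, 0, 0, 0, 0, 0, 0]'

```text
t: 4.6
tool_pos: [0.5155, 0.235, 0.2285]
eef_rot: [-2.097, -2.34, 0.0]
ft_force: [-0.0, 0.5, -0.3]
grip_width: 0.003
```

move_arm --moves '[0.35, 0, 0.1, 0, 0, 0, 0, 0, 0, 0.1, 0, 0, 0, 0, 0, 0, 0, 0, 0, 0, 0]'

```text
t: 4.97
tool_pos: [0.5151, 0.2385, 0.2265]
eef_rot: [-2.096, -2.34, 0.0]
ft_force: [-0.0, -0.2, 0.3]
grip_width: -0.002
```

move_arm --moves '[0, 0, 0.1, 0, 0, 0, 0, 0, 0, 0, 0, 0, 0, 0, 0, 0, 0, 0, 0, 0, 0]'

```text
t: 5.35
tool_pos: [0.5151, 0.2384, 0.2256]
eef_rot: [-2.097, -2.339, 0.0]
ft_force: [0.4, 0.1, 0.9]
grip_width: 0.0
```

move_arm --moves '[0, 0, 0.1, 0, 0, 0, 0, 0, 0, 0, 0, 0, 0, 0, 0, 0, 0, 0, 0, 0, 0]'

```text
t: 5.72
tool_pos: [0.5152, 0.2384, 0.2246]
eef_rot: [-2.097, -2.34, 0.0]
ft_force: [-0.2, 0.3, -0.3]
grip_width: -0.002
```

move_arm --moves '[0, 0, 0.1, 0, 0, 0, 0, 0, 0, 0, 0, 0, 0, 0, 0, 0, 0, 0, 0, 0, 0]'

```text
t: 6.1
tool_pos: [0.5151, 0.2385, 0.2236]
eef_rot: [-2.097, -2.34, -0.0]
ft_force: [-0.2, 0.2, 0.7]
grip_width: -0.001
```

move_arm --moves '[0, 0, 0.1, 0, 0, 0, 0, 0, 0, 0, 0, 0, 0, 0, 0, 0, 0, 0, 0, 0, 0]'

```text
t: 6.48
tool_pos: [0.5151, 0.2384, 0.2226]
eef_rot: [-2.097, -2.339, 0.0]
ft_force: [-0.6, 0.5, -0.5]
grip_width: -0.0
```

move_arm --moves '[0, 0, 0.1, 0, 0, 0, 0, 0, 0, 0, 0, 0, 0, 0, 0, 0, 0, 0, 0, 0, 0]'

```text
t: 6.85
tool_pos: [0.5151, 0.2385, 0.2216]
eef_rot: [-2.097, -2.34, -0.0]
ft_force: [0.0, -0.2, 1.0]
grip_width: -0.002
```

move_arm --moves '[0, 0, 0.1, 0, 0, 0, 0, 0, 0, 0, 0, 0, 0, 0, 0, 0, 0, 0, 0, 0, 0]'

```text
t: 7.22
tool_pos: [0.5151, 0.2384, 0.2206]
eef_rot: [-2.097, -2.339, 0.0]
ft_force: [-0.4, 0.3, 0.2]
grip_width: 0.001
```

Run:
```python
from h import *
p,d,m=cam('side'); save('b.png',p[70:190,150:310],5)
o=readout.get_obs();print(o['tool_pos'],o['ft_force'])
```

```text
[0.51514638 0.23842235 0.22057948] [-0.22841369  0.82153945 -0.06334392]
```

View pics/b.png

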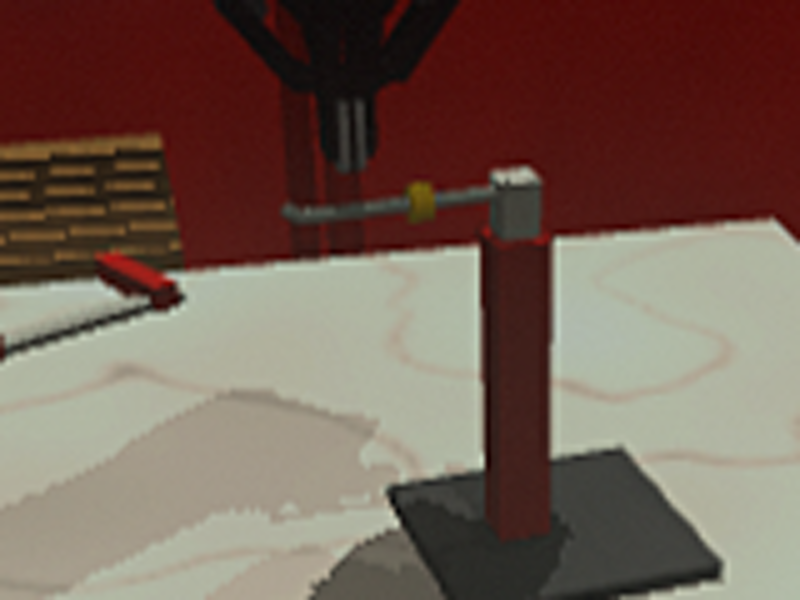

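In the side crop the fingertip, at (350,170), stands about 8 native pixels above the pin at (350,208). The pose readout and the vision disagree, so I'll compare both cameras' depth on the pin and the finger.

Run:
```python
from h import *
z=np.load('side.npz');m=vision.camera_model('side');X=pts(z['d'],m)
k=(np.abs(X[...,0]-.515)<.04)&(np.abs(X[...,1]-.24)<.05)&(X[...,2]>.19)&(X[...,2]<.27)&(z['d']>0)
print('side pin',k.sum(),np.percentile(X[k],[5,50,95],axis=0).round(4).tolist())
v,u=np.nonzero(k);print(u.min(),u.max(),v.min(),v.max())
k=(np.abs(X[...,0]-.605)<.03)&(np.abs(X[...,1]-.24)<.05)&(X[...,2]>.18)&(X[...,2]<.27)&(z['d']>0)
print('side riser',np.percentile(X[k],[2,50,98],axis=0).round(4).tolist())
k=(np.abs(X[...,0]-.505)<.06)&(np.abs(X[...,1]+.196)<.09)&(X[...,2]>.15)&(X[...,2]<.27)&(z['d']>0)
print('side bracket top z',np.percentile(X[k][:,2],[50,90,98]).round(4))
for n in('side','top'):
    p,d,m=cam(n);X=pts(d,m);save('c_%s.png'%n,p)
    k=(np.abs(X[...,0]-.515)<.05)&(np.abs(X[...,1]-.24)<.05)&(X[...,2]>.2)&(X[...,2]<.34)&(d>0)
    v,u=np.nonzero(k);print(n,k.sum(),u.min(),u.max(),v.min(),v.max())
    f=192/np.tan(np.radians(m['vfov'])/2);c=np.array(m['R'])@np.array([.5151,.2384,.2206])+m['t'];print('TCP proj',m['cx']+f*c[0]/c[2],m['cy']+f*c[1]/c[2],c[2])
    if n=='side':
        for r in range(95,115,2):
            print(r,[(cc,X[r,cc].round(3).tolist()) for cc in (215,220,225)])
```

```text
side pin 111 [[0.4834, 0.2336, 0.2149], [0.5256, 0.2375, 0.2211], [0.5526, 0.2433, 0.2273]]
206 235 107 114
side riser [[0.5781, 0.2322, 0.1809], [0.6015, 0.2401, 0.2037], [0.62, 0.2597, 0.228]]
side bracket top z [0.1701 0.1717 0.1722]
side 983 198 238 64 114
TCP proj 219.90915638114663 111.9583820671035 0.9380249655874766
95 [(215, [0.504, 0.23, 0.269]), (220, [0.516, 0.225, 0.269]), (225, [0.774, 1.941, -0.263])]
97 [(215, [0.503, 0.226, 0.265]), (220, [0.516, 0.227, 0.264]), (225, [0.776, 1.959, -0.284])]
99 [(215, [0.503, 0.23, 0.259]), (220, [0.516, 0.226, 0.259]), (225, [0.529, 0.232, 0.256])]
101 [(215, [0.503, 0.229, 0.254]), (220, [0.515, 0.226, 0.254]), (225, [0.773, 1.951, -0.312])]
103 [(215, [0.603, 1.122, -0.047]), (220, [0.515, 0.228, 0.248]), (225, [0.771, 1.941, -0.324])]
105 [(215, [0.603, 1.125, -0.058]), (220, [0.627, 1.107, -0.054]), (225, [0.771, 1.944, -0.34])]
107 [(215, [0.603, 1.125, -0.069]), (220, [0.626, 1.108, -0.065]), (225, [0.772, 1.958, -0.36])]
109 [(215, [0.602, 1.122, -0.078]), (220, [0.626, 1.114, -0.078]), (225, [0.772, 1.96, -0.377])]
111 [(215, [0.601, 1.124, -0.09]), (220, [0.516, 0.24, 0.223]), (225, [0.529, 0.24, 0.221])]
113 [(215, [0.502, 0.236, 0.22]), (220, [0.515, 0.236, 0.219]), (225, [0.529, 0.24, 0.216])]
top 947 71 105 171 238
TCP proj 101.91299545552002 216.59942794778308 0.6506181683500107
```

The visible fingertip is really at z ≈ 0.245, while the readout says 0.2206. The readout reads about 25 mm low, but in the plane it agrees. I won't trust absolute z, so I'll keep feeling downward. Later I'll touch the bracket's top edge (known 172 mm) with the same shut fingers as a reference.

move_arm --moves '[0, 0, 0.4, 0, 0, 0, 0, 0, 0, 0.4, 0, 0, 0, 0, 0, 0, 0.4, 0, 0, 0, 0, 0, 0, 0.2, 0, 0, 0, 0, 0, 0, 0, 0, 0, 0, 0]'

```text
t: 8.0
tool_pos: [0.5151, 0.2384, 0.2064]
eef_rot: [-2.096, -2.339, 0.0]
ft_force: [-0.1, -0.4, -0.1]
grip_width: 0.0
```

move_arm --moves '[0, 0, 0.1, 0, 0, 0, 0, 0, 0, 0.1, 0, 0, 0, 0, 0, 0, 0, 0, 0, 0, 0]'

```text
t: 8.38
tool_pos: [0.5151, 0.2384, 0.2045]
eef_rot: [-2.097, -2.339, 0.0]
ft_force: [0.4, -0.4, 0.6]
grip_width: 0.0
```

move_arm --moves '[0, 0, 0.1, 0, 0, 0, 0, 0, 0, 0.1, 0, 0, 0, 0, 0, 0, 0, 0, 0, 0, 0]'

```text
t: 8.75
tool_pos: [0.5151, 0.2384, 0.2025]
eef_rot: [-2.097, -2.339, 0.0]
ft_force: [0.4, 0.3, 0.2]
grip_width: 0.004
```

move_arm --moves '[0, 0, 0.1, 0, 0, 0, 0, 0, 0, 0, 0, 0, 0, 0, 0, 0, 0, 0, 0, 0, 0]'

```text
t: 9.12
tool_pos: [0.5151, 0.2384, 0.2016]
eef_rot: [-2.097, -2.339, -0.0]
ft_force: [0.8, 0.1, -0.3]
grip_width: 0.002
```

move_arm --moves '[0, 0, 0.1, 0, 0, 0, 0, 0, 0, 0, 0, 0, 0, 0, 0, 0, 0, 0, 0, 0, 0]'

```text
t: 9.5
tool_pos: [0.5151, 0.2384, 0.2006]
eef_rot: [-2.097, -2.339, 0.0]
ft_force: [0.5, 0.0, 0.0]
grip_width: 0.001
```

move_arm --moves '[0, 0, 0.1, 0, 0, 0, 0, 0, 0, 0, 0, 0, 0, 0, 0, 0, 0, 0, 0, 0, 0]'

```text
t: 9.88
tool_pos: [0.5152, 0.2385, 0.1997]
eef_rot: [-2.097, -2.34, -0.0]
ft_force: [-0.7, -0.2, 2.4]
grip_width: -0.0
```

move_arm --moves '[0, 0, 0.1, 0, 0, 0, 0, 0, 0, 0, 0, 0, 0, 0, 0, 0, 0, 0, 0, 0, 0]'

```text
t: 10.25
tool_pos: [0.5152, 0.2385, 0.1988]
eef_rot: [2.097, 2.339, 0.0]
ft_force: [-1.1, -1.3, 6.0]
grip_width: 0.001
```

move_arm --moves '[0, 0, -2.7, 0, 0, 0, 0, 0, 0, -2.7, 0, 0, 0, 0, 0, 0, -2.7, 0, 0, 0, 0, -4.98, -0.42, 0, 0, 0, 0, 0, -4.98, -0.42, 0, 0, 0, 0, 0, -4.98, -0.42, 0, 0, 0, 0, 0, -4.98, -0.42, 0, 0, 0, 0, 0, -4.98, -0.42, 0, 0, 0, 0, 0, -4.98, -0.42, 0, 0, 0, 0, 0, -4.98, -0.42, 0, 0, 0, 0, 0, -4.98, -0.42, 0, 0, 0, 0, 0, 0, 0, 0, 0, 0, 8.84, 0, 0, 0, 0, 0, 0, 8.84, 0, 0, 0, 0, 0, 0, 8.84, 0, 0, 0, 0, 0, 0, 8.84, 0, 0, 0, 0, 0, 0, 0, 0]'

```text
t: 12.25
tool_pos: [0.5252, -0.1611, 0.2794]
eef_rot: [-2.707, -1.594, 0.0]
ft_force: [-0.2, -0.1, 0.5]
grip_width: 0.003
```

Run:
```python
from h import *
o=readout.get_obs();R=Ro.from_rotvec(o['eef_rot']).as_matrix();print(o['tool_pos'].round(4) if hasattr(o['tool_pos'],'round') else o['tool_pos'],R[:,1].round(3))
p,d,m=cam('side');save('e.png',p[130:330,180:330],3.9)
p,d,m=cam('top');X=pts(d,m);v,u=np.mgrid[:384,:512]
k=(u>290)&(u<410)&(v>185)&(v<250)&(np.abs(X[...,2]-.1715)<.004)&(d>0)
print(cv2.minAreaRect((X[k][:,:2]*1000).astype(np.float32)),k.sum())
```

```text
[ 0.5252 -0.1611  0.2794] [ 0.874 -0.485 -0.   ]
((512.177978515625, -185.24819946289062), (140.56492614746094, 8.632984161376953), 60.7844123840332) 265
```

View pics/e.png

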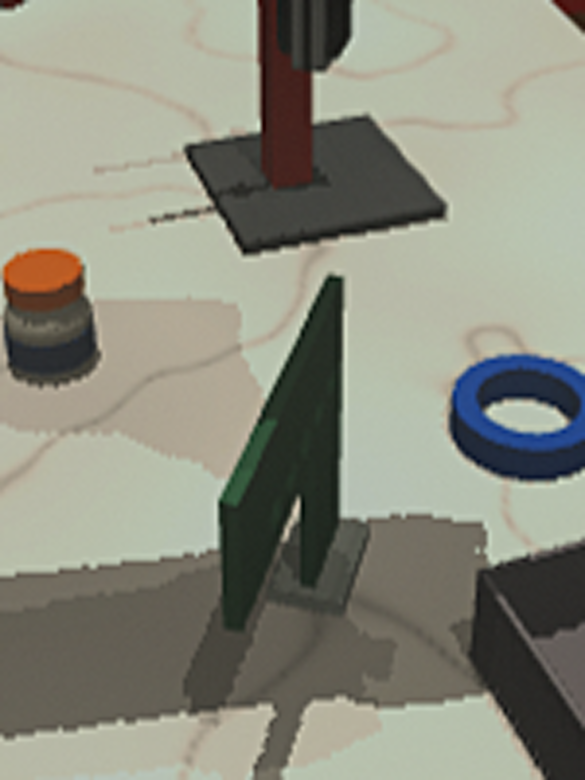

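move_arm --moves '[0, 0, 4, 0, 0, 0, 0, 0, 0, 4, 0, 0, 0, 0, 0, 0, 3, 0, 0, 0, 0, 0, 0, 1.5, 0, 0, 0, 0, 0, 0, 0.3, 0, 0, 0, 0, 0, 0, 0, 0, 0, 0, 0, 0, 0, 0, 0, 0, 0, 0]'

```text
t: 13.22
tool_pos: [0.5258, -0.1614, 0.1525]
eef_rot: [2.707, 1.592, 0.001]
ft_force: [0.4, -0.5, 1.1]
grip_width: -0.0
```

Run:
```python
from h import *
m=vision.camera_model('side');R=np.array(m['R']);f=192/np.tan(np.radians(m['vfov'])/2)
C=-R.T@m['t']
for u,v in((265.9,201.3),(180+225/3.9,130+500/3.9)):
    r=R.T@np.array([(u-m['cx'])/f,(v-m['cy'])/f,1]);print((C+r*(.172-C[2])/r[2]).round(4))
```

```text
[ 0.5458 -0.127   0.172 ]
[ 0.4659 -0.2661  0.172 ]
```

move_arm --moves '[0, 0, 0.1, 0, 0, 0, 0, 0, 0, 0.1, 0, 0, 0, 0, 0, 0, 0, 0, 0, 0, 0]'

```text
t: 13.6
tool_pos: [0.5252, -0.1612, 0.1496]
eef_rot: [-2.708, -1.592, 0.0]
ft_force: [-0.3, 0.5, 0.4]
grip_width: 0.0
```

move_arm --moves '[0, 0, 0.1, 0, 0, 0, 0, 0, 0, 0, 0, 0, 0, 0, 0, 0, 0, 0, 0, 0, 0]'

```text
t: 13.98
tool_pos: [0.5252, -0.1612, 0.1485]
eef_rot: [-2.708, -1.592, 0.0]
ft_force: [-0.1, 0.4, 0.3]
grip_width: -0.0
```

move_arm --moves '[0, 0, 0.05, 0, 0, 0, 0, 0, 0, 0, 0, 0, 0, 0, 0, 0, 0, 0, 0, 0, 0]'

```text
t: 14.35
tool_pos: [0.5255, -0.1614, 0.1484]
eef_rot: [2.708, 1.592, 0.0]
ft_force: [-1.4, -0.7, 5.1]
grip_width: -0.007
```

move_arm --moves '[0, 0, 0.05, 0, 0, 0, 0, 0, 0, 0, 0, 0, 0, 0, 0, 0, 0, 0, 0, 0, 0]'

```text
t: 14.72
tool_pos: [0.5258, -0.1615, 0.1484]
eef_rot: [2.707, 1.592, 0.001]
ft_force: [-1.2, -1.2, 11.1]
grip_width: 0.001
```

Touching the edge gives 0.1484 on the readout against 0.172 true, an offset of +23.6 mm. That puts the pin centre at about 0.220 m true, which matches the depth. Now grasp over hole2.

move_arm --moves '[0, 0, -1, 0, 0, 0, 4.5, 0, 0, 0, 0, 0, 0, 4.5, 0, 0, 0, 0, 0, 0, 4.5, 0, 0, 0, 0, 0, 0, 4.5, 0, 0, 1, 0, 0, 0, 4.5, 0, 0, 1, 0, 0, 0, 4.5, 0, 0, 1, 0, 0, 0, 4.5, 0, 0, 0.3, 0, 0, 0, 4.5, 0, 0, 0, 0, 0, 0, 4.5, 0, 0, 0, 0, 0, 0, 4.5]' --force 40

```text
t: 15.98
tool_pos: [0.5254, -0.1613, 0.1248]
eef_rot: [2.708, 1.592, 0.0]
ft_force: [0.8, -0.4, -0.1]
grip_width: 0.527
```

move_arm --moves '[0, 0, 0, 0, 0, 0, 0, 0, 0, 0, 0, 0, 0, 0, 0, 0, 0, 0, 0, 0, 0, 0, 0, 0, 0, 0, 0, 0, 0, 0, 0, 0, 0, 0, 0, 0, 0, 0, 0, 0, 0, 0]'

```text
t: 16.73
tool_pos: [0.5253, -0.1613, 0.1248]
eef_rot: [2.708, 1.592, -0.0]
ft_force: [-1.3, 0.1, 5.9]
grip_width: 0.085
```

move_arm --moves '[0, 0, -1, 0, 0, 0, 0, 0, 0, -2, 0, 0, 0, 0, 0, 0, -3, 0, 0, -8.84, 0, 0, 0, -3, 0, 0, -8.84, 0, 0, 0, -2, 0, 0, -8.84, 0, 0, 0, -1, 0, 0, -8.84, 0, 0, 0, 0, 0, 0, 0, 0, 0, 0, 0, 0, 0, 0, 0]'

```text
t: 17.73
tool_pos: [0.5249, -0.1613, 0.2442]
eef_rot: [-2.101, -2.335, 0.0]
ft_force: [0.1, -1.5, -3.7]
grip_width: 0.08
```

move_arm --moves '[1.99, -0.2, 0, 0, 0, 0, 0, 3.99, -0.4, 0, 0, 0, 0, 0, 3.99, -0.4, 0, 0, 0, 0, 0, 3.99, -0.4, 0, 0, 0, 0, 0, 3.99, -0.4, 0, 0, 0, 0, 0, 3.99, -0.4, 0, 0, 0, 0, 0, 3.99, -0.4, 0, 0, 0, 0, 0, 3.99, -0.4, 0, 0, 0, 0, 0, 3.99, -0.4, 0, 0, 0, 0, 0, 3.99, -0.4, 0, 0, 0, 0, 0, 2, -0.2, 0, 0, 0, 0, 0, 0, 0, 2.2, 0, 0, 0, 0, 0, 0, 0, 0, 0, 0, 0, 0, 0, 0, 0, 0, 0, 0]'

```text
t: 19.48
tool_pos: [0.4418, 0.2312, 0.2231]
eef_rot: [-2.097, -2.339, -0.0]
ft_force: [0.4, 0.1, -2.9]
grip_width: 0.084
```

Run:
```python
from h import *
o=readout.get_obs();R=Ro.from_rotvec(o['eef_rot']).as_matrix();print(o['tool_pos'],R.round(3).tolist(),o['ft_force'])
p,d,m=cam('side');save('f.png',p[60:210,110:310],4);np.savez('s2.npz',p=p,d=d)
p,d,m=cam('top');save('ft.png',p[130:330,40:260],3);np.savez('t2.npz',p=p,d=d);X=pts(d,m)
v,u=np.mgrid[:384,:512];hsv=cv2.cvtColor(p,cv2.COLOR_RGB2HSV)
g=(hsv[...,0]>40)&(hsv[...,0]<95)&(hsv[...,1]>70)&(d>0)&(X[...,2]>.25)&(X[...,2]<.29)
q=X[g];print(g.sum(),np.percentile(q,[2,50,98],axis=0).round(4).tolist());print(cv2.minAreaRect((q[:,:2]*1000).astype(np.float32)))
```

```text
[0.44177135 0.23118622 0.22308085] [[-0.109, 0.994, 0.0], [0.994, 0.109, 0.0], [0.0, 0.0, -1.0]] [ 0.37429879  0.12037813 -2.87756672]
389 [[0.44, 0.1102, 0.2539], [0.4471, 0.175, 0.2704], [0.4563, 0.235, 0.2773]]
((443.1181640625, 172.34390258789062), (17.953046798706055, 128.33953857421875), 4.97017240524292)
```

View pics/f.png

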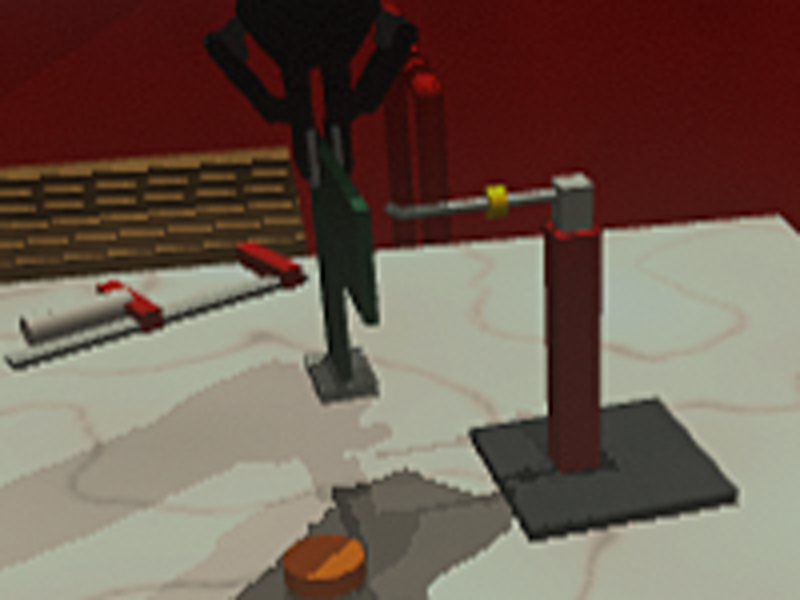

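View pics/ft.png

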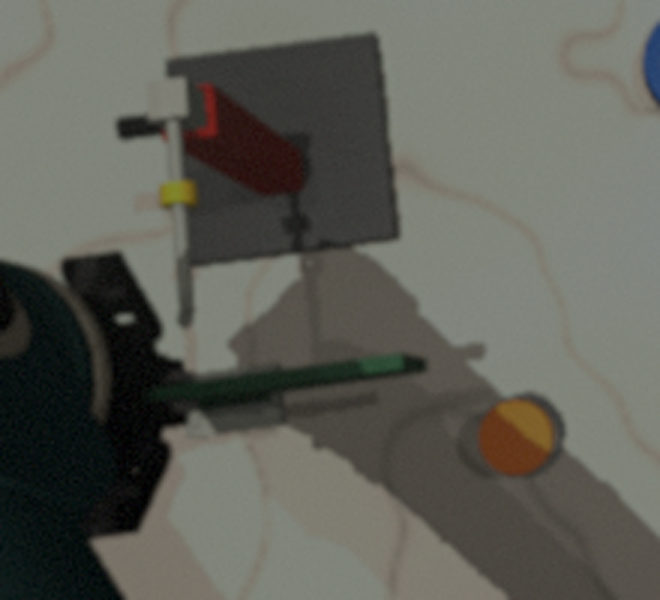

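Side: the plate is at crop x ≈ 345, upright, facing the pin tip at (390,210). Top: the bracket runs from (150,395) to (425,362), well clear of the jar. I'll check yaw, level and free-end position from depth before threading.

Run:
```python
from h import *
for n,f in(('top','t2'),('side','s2')):
    z=np.load(f+'.npz');d=z['d'];X=pts(d,vision.camera_model(n));hsv=cv2.cvtColor(z['p'],cv2.COLOR_RGB2HSV)
    k=(hsv[...,0]>40)&(hsv[...,0]<95)&(hsv[...,1]>70)&(d>0)&(X[...,1]>.08)&(X[...,1]<.3)&(X[...,0]>.4)&(X[...,0]<.5)
    e=k&(X[...,2]>.262)&(X[...,2]<.29)&(X[...,1]<.21); q=X[e]
    if len(q)<10: print(n,len(q));continue
    c=q.mean(0);s=np.linalg.svd(q-c)[2][0];print(n,len(q),'yaw',np.degrees(np.arctan2(s[1],s[0])),'pitch',np.degrees(np.arcsin(s[2])),'zmed',np.percentile(q[:,2],[50,90]).round(4))
    t=(X[k]-[.4418,.2312,0])@np.array([-.109,.994,0]);print('extent along y',np.percentile(t,[.5,1,99,99.5]).round(4), 'off x',np.percentile((X[k]-[.4418,.2312,0])@np.array([.994,.109,0]),[5,50,95]).round(4), 'zmin/max',np.percentile(X[k][:,2],[1,99]).round(4))
    for lo,hi in((-.13,-.1),(-.1,-.07),(-.07,-.04),(-.04,-.02)):
        tt=(X-[.4418,.2312,0])@np.array([-.109,.994,0]);kk=e&(tt>lo)&(tt<hi);w=X[kk]
        if kk.sum()>3: print('   ',lo,kk.sum(),((w-[.4418,.2312,0])@np.array([.994,.109,0])).mean().round(4),w[:,2].max().round(4),np.median(w[:,2]).round(4))
```

```text
top 274 yaw 96.32406936894569 pitch 0.04316320940204275 zmed [0.2706 0.2719]
extent along y [-0.1158 -0.1131 -0.005   0.0002] off x [-0.0513 -0.0272  0.0196] zmin/max [0.2473 0.641 ]
    -0.13 72 -0.0006 0.2732 0.2706
    -0.1 72 -0.0011 0.2732 0.2705
    -0.07 76 -0.0008 0.274 0.2706
    -0.04 54 -0.0009 0.2727 0.2705
side 54 yaw -83.55853360688268 pitch -0.1565473088968607 zmed [0.2695 0.2701]
extent along y [-0.1241 -0.1238  0.0354  0.036 ] off x [-0.0242 -0.0006  0.0347] zmin/max [0.1477 0.4838]
    -0.13 17 -0.0005 0.2703 0.2695
    -0.1 15 -0.0012 0.2701 0.2698
    -0.07 13 -0.0007 0.2703 0.2695
    -0.04 9 -0.0008 0.2696 0.2692
```

move_arm --moves '[0, 1, 0.03, 0, 0, 0, 0, 0, 1, 0, 0, 0, 0, 0, 0, 0.7, 0, 0, 0, 0, 0, 0, 0, 0, 0, 0, 0, 0]'

```text
t: 20.08
tool_pos: [0.4691, 0.2341, 0.2221]
eef_rot: [-2.096, -2.339, 0.0]
ft_force: [0.0, 0.3, -3.2]
grip_width: 0.084
```

move_arm --moves '[0, 0.2, 0, 0, 0, 0, 0, 0, 0.2, 0, 0, 0, 0, 0, 0, 0.2, 0, 0, 0, 0, 0, 0, 0, 0, 0, 0, 0, 0]'

```text
t: 20.58
tool_pos: [0.4748, 0.2346, 0.2223]
eef_rot: [-2.097, -2.339, 0.0]
ft_force: [-0.9, 0.2, -3.3]
grip_width: 0.084
```

move_arm --moves '[0, 0.2, 0, 0, 0, 0, 0, 0, 0.2, 0, 0, 0, 0, 0, 0, 0, 0, 0, 0, 0, 0]'

```text
t: 20.95
tool_pos: [0.4788, 0.2351, 0.2223]
eef_rot: [-2.097, -2.339, -0.0]
ft_force: [-0.0, 0.1, -3.8]
grip_width: 0.089
```

move_arm --moves '[0, 0.2, 0, 0, 0, 0, 0, 0, 0.2, 0, 0, 0, 0, 0, 0, 0, 0, 0, 0, 0, 0]'

```text
t: 21.32
tool_pos: [0.4828, 0.2355, 0.2222]
eef_rot: [-2.097, -2.339, -0.0]
ft_force: [0.5, -0.6, -3.7]
grip_width: 0.086
```

move_arm --moves '[0, 0.3, 0, 0, 0, 0, 0, 0, 0.3, 0, 0, 0, 0, 0, 0, 0.3, 0, 0, 0, 0, 0, 0, 0, 0, 0, 0, 0, 0]'

```text
t: 21.82
tool_pos: [0.4918, 0.2365, 0.2222]
eef_rot: [-2.097, -2.339, -0.0]
ft_force: [0.4, -0.3, -2.8]
grip_width: 0.083
```

Run:
```python
from h import *
p,d,m=cam('side');save('g.png',p[70:180,150:290],5.4)
print(readout.get_obs()['ft_force'])
```

```text
[-0.29672737 -0.2609748  -3.09182264]
```

View pics/g.png

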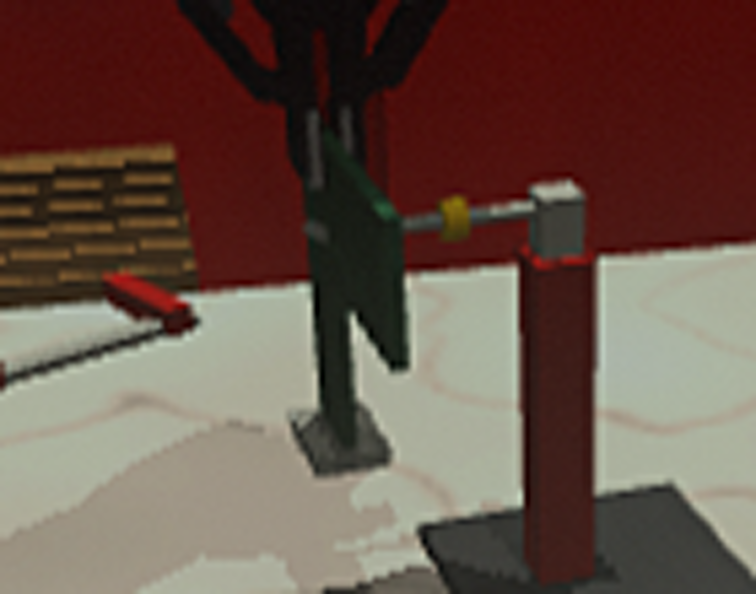

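The hook tip now shows in front of the plate at (315,230), with no force: threaded. Next I'll slide back toward the collar.

move_arm --moves '[0, 0.6, 0.1, 0, 0, 0, 0, 0, 0.8, 0.1, 0, 0, 0, 0, 0, 0.8, 0, 0, 0, 0, 0, 0, 0.8, 0, 0, 0, 0, 0, 0, 0.8, 0, 0, 0, 0, 0, 0, 0.5, 0, 0, 0, 0, 0, 0, 0.3, 0, 0, 0, 0, 0, 0, 0, 0, 0, 0, 0, 0]'

```text
t: 22.88
tool_pos: [0.5373, 0.2415, 0.2202]
eef_rot: [-2.096, -2.339, 0.0]
ft_force: [-0.1, 0.9, -3.5]
grip_width: 0.083
```

move_arm --moves '[0, 0.1, 0, 0, 0, 0, 0, 0, 0.1, 0, 0, 0, 0, 0, 0, 0, 0, 0, 0, 0, 0]'

```text
t: 23.25
tool_pos: [0.5394, 0.2417, 0.2203]
eef_rot: [-2.097, -2.34, -0.0]
ft_force: [0.2, 0.8, -2.2]
grip_width: 0.083
```

move_arm --moves '[0, 0.1, 0, 0, 0, 0, 0, 0, 0.1, 0, 0, 0, 0, 0, 0, 0, 0, 0, 0, 0, 0]'

```text
t: 23.62
tool_pos: [0.5414, 0.2419, 0.2203]
eef_rot: [-2.097, -2.339, 0.0]
ft_force: [0.2, 0.2, -3.8]
grip_width: 0.083
```

move_arm --moves '[0, 0.1, 0, 0, 0, 0, 0, 0, 0, 0, 0, 0, 0, 0, 0, 0, 0, 0, 0, 0, 0]'

```text
t: 24.0
tool_pos: [0.5423, 0.242, 0.2203]
eef_rot: [-2.097, -2.34, 0.0]
ft_force: [-0.7, -0.3, -4.1]
grip_width: 0.088
```

move_arm --moves '[0, 0.1, 0, 0, 0, 0, 0, 0, 0, 0, 0, 0, 0, 0, 0, 0, 0, 0, 0, 0, 0]'

```text
t: 24.38
tool_pos: [0.5432, 0.2422, 0.2202]
eef_rot: [-2.096, -2.34, 0.0]
ft_force: [-2.1, 0.1, -4.1]
grip_width: 0.088
```

move_arm --moves '[0, 0.1, 0, 0, 0, 0, 0, 0, 0, 0, 0, 0, 0, 0, 0, 0, 0, 0, 0, 0, 0]'

```text
t: 24.75
tool_pos: [0.5441, 0.2422, 0.2202]
eef_rot: [-2.096, -2.339, 0.001]
ft_force: [-4.8, -1.0, -2.6]
grip_width: 0.083
```

move_arm --moves '[0, -0.1, 0.1, 0, 0, 0, 0, 0, 0, 0.1, 0, 0, 0, 0, 0, 0, 0.1, 0, 0, 0, 0, 0, 0, 0, 0, 0, 0, 0]'

```text
t: 25.25
tool_pos: [0.5434, 0.2421, 0.2172]
eef_rot: [-2.097, -2.339, -0.0]
ft_force: [-2.7, -0.6, -0.8]
grip_width: 0.084
```

move_arm --moves '[0, 0, 0.1, 0, 0, 0, 0, 0, 0, 0, 0, 0, 0, 0, 0, 0, 0, 0, 0, 0, 0]'

```text
t: 25.62
tool_pos: [0.5433, 0.2422, 0.2163]
eef_rot: [-2.097, -2.34, -0.0]
ft_force: [-2.0, -0.2, -0.6]
grip_width: 0.085
```

move_arm --moves '[0, 0, 0.05, 0, 0, 0, 0, 0, 0, 0, 0, 0, 0, 0, 0, 0, 0, 0, 0, 0, 0]'

```text
t: 26.0
tool_pos: [0.5434, 0.2422, 0.2159]
eef_rot: [-2.097, -2.34, -0.0]
ft_force: [-2.3, -0.8, 0.4]
grip_width: 0.087
```

move_arm --moves '[0, -0.05, 0, 0, 0, 0, 0, 0, 0, 0, 0, 0, 0, 0.9, 0, 0, 0, 0, 0, 0, 1.2, 0, 0, 0, 0, 0, 0, 1.6, 0, 0, 0, 0, 0, 0, 2.2, 0, 0, 0, 0, 0, 0, 3, 0, 0, 0, 0, 0, 0, 3.5, 0, 0, 0, 0, 0, 0, 3.5, 0, 0, 0, 0, 0, 0, 3.5]' --force 20

```text
t: 27.12
tool_pos: [0.5428, 0.2421, 0.2158]
eef_rot: [-2.097, -2.339, 0.0]
ft_force: [0.5, 0.0, 0.1]
grip_width: 0.408
```

move_arm --moves '[0, 0, -0.5, 0, 0, 0, 3.5, 0, 0, -1, 0, 0, 0, 3.5, 0, 0, -2, 0, 0, 0, 3.5, 0, 0, -3, 0, 0, 0, 3.5, 0, 0, -3, 0, 0, 0, 3.5, 0, 0, -2, 0, 0, 0, 3.5, 0, 0, 0, 0, 0, 0, 3.5, 0, 0, 0, 0, 0, 0, 3.5, 0, 0, 0, 0, 0, 0, 3.5, 0, 0, 0, 0, 0, 0, 3.5]'

```text
t: 28.38
tool_pos: [0.5427, 0.242, 0.3304]
eef_rot: [-2.096, -2.339, 0.001]
ft_force: [-0.4, -0.1, 0.2]
grip_width: 0.408
```

Run:
```python
from h import *
def meas():
    p,d,m=cam('side');X=pts(d,m);hsv=cv2.cvtColor(p,cv2.COLOR_RGB2HSV)
    k=(hsv[...,0]>40)&(hsv[...,0]<95)&(hsv[...,1]>70)&(d>0)&(abs(X[...,1]-.22)<.13)&(abs(X[...,0]-.54)<.06)&(X[...,2]>.08)&(X[...,2]<.29)
    q=X[k];c=q.mean(0);n=np.linalg.svd(q-c)[2][2];loc=(q-[.606,.2482,0])@np.array([.994,.109,0])
    e=q[q[:,2]>.258];s=np.linalg.svd(e-e.mean(0))[2][0]
    print(k.sum(),'normal',n.round(3),'stand x',np.percentile(loc,[5,50,95]).round(4),'top z',q[:,2].max().round(4),'edge dir',s.round(3),'lat',np.percentile((q-[.606,.2482,0])@np.array([-.109,.994,0]),[1,99]).round(4));return p
p=meas();meas();save('h.png',p[60:190,130:300],4.6)
p,d,m=cam('top');save('ht.png',p[130:260,40:200],4.6)
```

```text
185 normal [ 0.993  0.114 -0.019] stand x [-0.0678 -0.0668 -0.0613] top z 0.2641 edge dir [ 0.112 -0.993 -0.037] lat [-0.1234  0.0417]
170 normal [ 0.993  0.117 -0.021] stand x [-0.0678 -0.0667 -0.0612] top z 0.2637 edge dir [ 0.121 -0.992 -0.036] lat [-0.123   0.0424]
```

View pics/h.png

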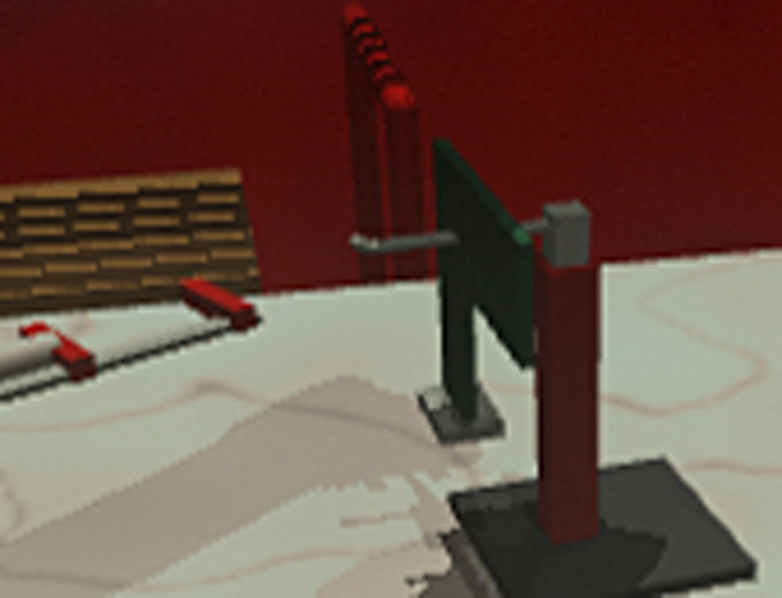

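It hangs threaded, upright to about 0.04 rad, with the plate centre at stand x ≈ −63 mm. I'll let it settle, recheck and hand in.

move_arm --moves '[0, 0, -1, 0, 0, 0, 3.5, 0, 0, 0, 0, 0, 0, 3.5, 0, 0, 0, 0, 0, 0, 3.5, 0, 0, 0, 0, 0, 0, 3.5, 0, 0, 0, 0, 0, 0, 3.5, 0, 0, 0, 0, 0, 0, 3.5, 0, 0, 0, 0, 0, 0, 3.5, 0, 0, 0, 0, 0, 0, 3.5, 0, 0, 0, 0, 0, 0, 3.5, 0, 0, 0, 0, 0, 0, 3.5, 0, 0, 0, 0, 0, 0, 3.5, 0, 0, 0, 0, 0, 0, 3.5, 0, 0, 0, 0, 0, 0, 3.5, 0, 0, 0, 0, 0, 0, 3.5, 0, 0, 0, 0, 0, 0, 3.5, 0, 0, 0, 0, 0, 0, 3.5]'

```text
t: 30.52
tool_pos: [0.5428, 0.2421, 0.3408]
eef_rot: [-2.097, -2.339, 0.0]
ft_force: [0.1, -0.6, -0.1]
grip_width: 0.408
```

Run:
```python
from h import *
E=[]
for i in range(5):
    p,d,m=cam('side');X=pts(d,m);hsv=cv2.cvtColor(p,cv2.COLOR_RGB2HSV)
    k=(hsv[...,0]>40)&(hsv[...,0]<95)&(hsv[...,1]>70)&(d>0)&(abs(X[...,1]-.22)<.13)&(abs(X[...,0]-.54)<.06)&(X[...,2]>.08)&(X[...,2]<.29)
    q=X[k];n=np.linalg.svd(q-q.mean(0))[2][2];e=q[q[:,2]>.258];s=np.linalg.svd(e-e.mean(0))[2][0]
    E.append([s[2]*np.sign(s[1]),abs(n[2]),np.median((q-[.606,.2482,0])@np.array([.994,.109,0]))])
print(np.round(E,4))
p,d,m=cam('top');X=pts(d,m);hsv=cv2.cvtColor(p,cv2.COLOR_RGB2HSV)
for a,b in((7,20),(95,130)):
    k=(hsv[...,0]>=a)&(hsv[...,0]<=b)&(hsv[...,1]>120)&(hsv[...,2]>50)&(d>0);print(np.median(X[k],axis=0).round(3))
E=np.array(E)
if np.ptp(E[:,0])<.03 and abs(E[:,0]).mean()<.07 and E[:,2].mean()>-.071: job_done();print('handed in',readout.get_obs()['t'])
```

```text
[[ 0.0327  0.0195 -0.0666]
 [ 0.0415  0.0208 -0.0669]
 [ 0.0374  0.0174 -0.0668]
 [ 0.0374  0.0172 -0.0666]
 [ 0.0369  0.0198 -0.0669]]
[0.411 0.073 0.07 ]
[ 0.68  -0.063  0.025]
the job is handed in; nothing more can be done
the job is handed in; nothing more can be done
```

The green bracket hangs by hole2 on the stand's pin, against the yellow collar, and the job is handed in at about 31 s of the 61 s allowed. job_done() gave no verdict, so what follows rests on my own checks.

- **Hole choice:** the given masses put the balance at y = −18 mm, which is hole2.
- **Finding the pin:** I felt it with shut fingers, pressing with at most about 6 N. I then touched the bracket's top edge as a height reference. The pin's centre came out at about 0.220 m above the bench.
- **Threading and hanging:** hole2 went over the hook without any contact force. I slid the bracket back until it pushed the collar with about 5 N, backed off about 1.5 mm in all, lowered it until the pin took the weight, and released it.

**Last checks from the cameras:**
- The bracket is at rest, with a steady tilt of about 0.04 rad against the 0.1 limit.
- The plate's middle is at x ≈ −63 mm of the stand, against −64 mm for resting on the collar.
- The hole is within about 1 mm of the pin sideways.
- The jar and the tape did not move. I did not measure the tub again, but the arm never went down near it.
- The gripper is open, about 10 cm above where it let go.

**One disagreement:** the robot's height readout was about 24 mm below the real fingertip. The cameras showed it and the edge touch confirmed it, so I worked from felt heights instead.

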